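Wring the top tier onto the steel diya stand

TASK

Wring the loose steel top tier onto the stand: lay its flat foot part-way onto the sprung seat, at least 20 mm short of the keeper and clear of the side fence, and press the seat down there by feel. Keep it pressed while you slide the foot up to the fence and, under the keeper's lip, to the stop, so that foot and seat match edge to edge and the lip holds the tier down when you let go. Never press the polished faces with more than about 35 N, and do not knock over or push about the other things on the table.

Things in the scene. Friction and masses are not known exactly. Their poses are not given: they have to be found in the camera images.
- tier_center (a point): Loose top tier, plain steel, 0.3 to 0.5 kg: foot plate 90 (its x) x 64 (y) x 8 mm thick; centred on it a block 50 (x) x 40 (y) mm from 8 to 46 mm above the underside, to be held by its 40 mm width; low dark rim on top to 51 mm. This point: on its axis, 27 mm above the underside; z up. Same after a half turn.
- stand_center (a point): Fixed stand, plain steel. Centre of the upper face of its bottom slab (150 x 110 x 12 mm), 12 mm above the table; z up, x = sliding direction, to the keeper. Centred above it on a screw column: the head with sprung seat, a ground block 90 (x) x 64 (y) mm. The head is rigid, but its height is set anew each time and not told. Home: tier's axis over this point, sides parallel.
- seat (a joint): How far the seat is pressed (m): 0 free, 0.006 solid stop. Free, its face is 44 to 74 mm above the table: feel for it. Spring 9 N at 0, 15 N at 0.006; bears the tier. On the head: side fence, face at y = +32 mm, 1 mm higher than the free seat; keeper: stop face at x = +45 mm, lip over the seat's last 8 mm, 5 to 14 mm above the free seat: the 8 mm foot needs over 3 mm down. Polished, friction 0.2.
- diya_a: Orange glazed ceramic oil-lamp dish, 70 mm across, 26 mm high; bystander. Origin at the centre of its underside.
- diya_b: A second, equal orange ceramic dish; bystander. Origin at the centre of its underside.
- tealight_glass: Clear glass tealight holder, 60 mm across, 55 mm high; bystander. Origin at the centre of its underside.
- small_riser: Small stainless steel riser, 50 mm square foot and a 40 mm round top, 32 mm high, not the top tier; bystander. Origin at the centre of its underside.
- bell: Brass hand bell, 44 mm across, 68 mm high; bystander. Origin at the centre of its underside.
- bowl: White ceramic bowl, 130 mm across, 50 mm high; bystander. Origin at the centre of its underside.
- spray_bottle: Green plastic spray bottle with a white head and lever trigger, 72 mm across, 223 mm high; bystander. Origin at the centre of its underside.
Things that resemble listed ones, but are neither listed nor needed, are in the scene too. What is shaped like the part that bears tier_center but red is not meant. Leave any red look-alike of the part that bears stand_center alone.

How it is judged:
By the outcome, as a careful person would: the job done as asked, in the order asked, and still so for the second after the job is handed in, with the robot touching nothing.
It also fails if it takes over 51 s, if anything falls off the work surface, if the arm or the gripper's body presses on something with over 40 N, if the wrist force passes 120 N, or if a joint passes its speed limit or range.

ROBOT

A 6-joint arm with a two-finger parallel gripper is mounted at the origin on the work surface. World frame = base frame: x ahead of the robot, y to its left, z up, the work surface at z = 0. Lengths are in m, angles in degrees, forces in N, time in s.
With the tool pointing down it reaches from about 0.25 to 0.725 m from the base axis. Payload 9.7 kg.
Tool frame: the origin (TCP) lies between the finger pads; the fingertips stand 11 mm ahead of it and the grasp point (between the pads) lies 8 mm behind it; z points along the fingers, x is the direction in which the jaws open and shut, and the axes are right-handed (so a half turn about z gives the same grasp; the last joint's range is limited). The gripper opens to 85 mm and grips with 20 to 120 N. Pads are 22 mm wide; open, the fingers measure 114 mm over their backs; the gripper's body (76 mm by 85 mm) begins 54 mm behind the grasp point. The pads swing forward as they close: fully open they stand 13 mm farther back than shut.
Start: joints at [73.625, 4.979, 10.078, 95.1, 0, 90], TCP at [0.155, 0.528, 0.242] pointing down, gripper open.
Joint ranges: [-179.16, 179.16], [-48.56, 103.87], [-65.8, 70.77], [-126.05, 130.52], [-82.76, 87.17], [-180, 180]. Speed limits (degrees/s): [127.2, 127.2, 147.25, 180, 180, 180].

INTERFACE

Orientations are given as [roll, pitch, yaw] about the fixed x, y, z axes, in that order (R = Rz(yaw) Ry(pitch) Rx(roll)).
In Python, from workcell import get_obs, camera, job_done, spotter gives the robot as it stands.
- The arm moves only by the tool play_rows, never from a script. Its argument "rows" is a list of rows, each a list of 3 entries, a list of its own where there are three numbers: the closure, from 0 (fully open) to 1 (shut), then the shift along the tool's x, y, z in cm, then the turn, a rotation vector about the tool's x, y, z in degrees. In form: [[claw, [x, y, z], [wx, wy, wz]], ...]. A call has 1 to 12 rows; each row shifts and turns the pose as measured when the row begins, along the tool's axes as they then stand; what a row does not reach is not made up. A row lasts 1/10 s, in which the tool goes at most 50 mm and 8.59 degrees, less where a joint would pass 70% of its speed; a pose out of reach is approached as far as the arm can. A call is refused whole if a number of a shift passes 5 or a number of a turn 8.59, either way. A call with a gripper value outside its range is refused whole. The fingers move at their own pace and stop on an object; "newtons" is the grip in N (left out, the last holds). Time passes only in rows, so rows that do not move let the fingers close. It gives the time, the measured TCP pose, the force and the opening at its end, in the units of the state.
- get_obs(): the state, without advancing time (a new reading comes with each control period).
- camera(name): name is "scene" or "top"; returns a dict with "img" (480x640x3 uint8, red, green, blue), "intrinsics" (3x3 intrinsics, pixels), "xyz" and "orientation" of the camera in the world. Camera axes: x right, y down, z forward; pixel columns grow to the right and rows downward; lengths in m; the calibration is good to about 2 mm. A picture is of the moment at which its call begins. There is no depth.
- job_done(): hands the job in, once; it reports no verdict.
Trained networks look in a picture, given as the dict that the camera call returned (one of the last four; its "shot" number tells which), for a name from the list of things; names that differ only in an ending like _2 or _b are one class to them, and where a whole thing is asked for, a point or a joint stands for the part that bears it (a point fixed in the world has none). Each returns a list of dicts, best first, with "confidence" (0 to 1); they miss things now and then, are a little off and sometimes report something else, mostly with a low value. They report only what shows in the picture. A call takes as long as a camera call. They do not tell look-alikes from the thing itself.
- spotter.spot_in(picture, thing): "point" ([x, y, z] in m, in world coordinates, good to about 4 mm: the middle of the surface that is visible of it).
- spotter.trace(picture, thing): "pixels" (480x640 bool, what is visible of it).
The state is a dict: "time": time; "q": joint angles; "qd": joint speeds; "joint_efforts": joint torques, N m; "ee_pos": TCP position; "tcp_rot": TCP orientation; "wrist_force": force on the tool from outside, world axes, zero at the start; "torque": the same for the moment, N m; "opening": finger opening in m.
Only numpy, scipy, OpenCV 4.12 (cv2) and the standard library are available. Lean on these libraries where they do the work, as an engineer would, in place of code of your own. Each camera call takes 0.05 s, during which the arm holds its last target.

## Working session

There is one attempt and no reset: what is moved stays moved. The work goes in short steps, Python scripts to look and compute and a tool call to move; the robot and the scene stay as the last step left them, time stands still between calls to the robot, and variables do not carry over. Pictures are saved under pics/ and viewed, and the job is handed in when it is done.

Besides the shell and the picture viewer there is one more tool, called after "Request:" by a JSON object that holds its "method" and its "body", one argument or row to a line. play_rows: Moves the arm, as the interface text tells. Its arguments: {"type":"object","properties":{"rows":{"type":"array","items":{"type":"array"}},"newtons":{"type":"number"}},"required":["rows"]}

```bash
mkdir -p pics; ls; python3 - <<'E'
from workcell import get_obs, camera, spotter
import cv2, numpy as np
o=get_obs(); print({k:np.round(v,3).tolist() for k,v in o.items()})
for n in ("scene","top"):
    c=camera(n); cv2.imwrite(f"pics/{n}0.png",c["img"][:,:,::-1])
    print(n,c["intrinsics"],c["xyz"],c["orientation"])
    for t in ("tier_center","stand_center"):
        for d in spotter.spot_in(c,t): print(t,d)
E
```

```text
pics
{'time': 0.0, 'q': [73.625, 5.012, 10.034, 95.099, -0.002, 90.0], 'qd': [-0.13, -0.044, 0.105, -0.092, -0.102, -0.061], 'joint_efforts': [0.001, -52.038, 46.482, 0.016, -0.0, -0.0], 'ee_pos': [0.155, 0.527, 0.242], 'tcp_rot': [179.998, 0.076, 73.626], 'wrist_force': [-0.323, -0.305, -1.049], 'torque': [-0.046, -0.013, -0.042], 'opening': 0.085}
scene [[438.26929509   0.         316.34513108]
 [  0.         438.26929509 248.35138894]
 [  0.           0.           1.        ]] [ 0.97667547 -0.48041418  1.00824703] [-145.34647242   -0.85326986   45.50593085]
tier_center {'point': [0.5053, -0.1899, 0.0114], 'confidence': 0.7}
tier_center {'point': [0.4798, -0.3255, 0.0061], 'confidence': 0.68}
tier_center {'point': [0.5179, 0.1639, 0.0569], 'confidence': 0.67}
stand_center {'point': [0.3167, 0.1976, 0.0293], 'confidence': 0.93}
stand_center {'point': [0.5383, 0.1553, 0.0278], 'confidence': 0.74}
top [[468.25301317   0.         317.91139655]
 [  0.         468.25301317 235.5025626 ]
 [  0.           0.           1.        ]] [ 0.45047462 -0.03107778  1.13254354] [-176.5758552     2.11857834  -90.9140741 ]
tier_center {'point': [0.468, -0.3135, 0.0053], 'confidence': 0.91}
tier_center {'point': [0.4941, -0.1749, 0.0112], 'confidence': 0.84}
stand_center {'point': [0.5146, 0.1698, 0.0609], 'confidence': 0.92}
stand_center {'point': [0.3007, 0.2033, 0.0304], 'confidence': 0.85}
```

View pics/scene0.png

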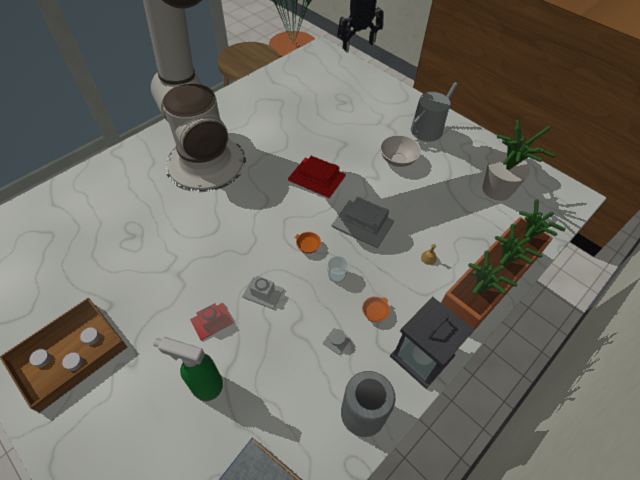

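View pics/top0.png

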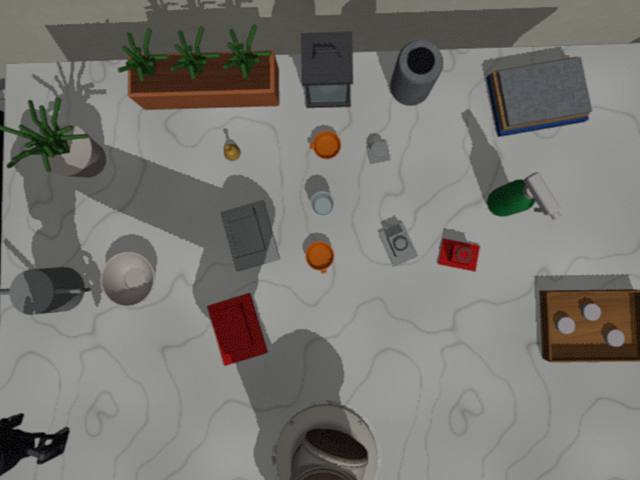

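Top view: the steel tier is at (398,243) and its red twin at (459,254). The steel stand is at (250,236) and its red twin at (237,329). The plain steel ones fit the description. I'll confirm them in enlarged crops.

```bash
python3 - <<'E'
import cv2, numpy as np
t=cv2.imread("pics/top0.png"); s=cv2.imread("pics/scene0.png")
f=lambda im,x,y,w=50:cv2.resize(im[y-w:y+w,x-w:x+w],(400,400),interpolation=cv2.INTER_CUBIC)
a=np.hstack([f(t,250,236),f(s,363,220,40)])
b=np.hstack([f(t,398,243,30),f(s,265,291,30)])
g=lambda a:np.clip(((a/255.)**0.6*255),0,255).astype(np.uint8)
cv2.imwrite("pics/c_stand.png",g(a));cv2.imwrite("pics/c_tier.png",g(b))
E
```

```text
(no output)
```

View pics/c_stand.png

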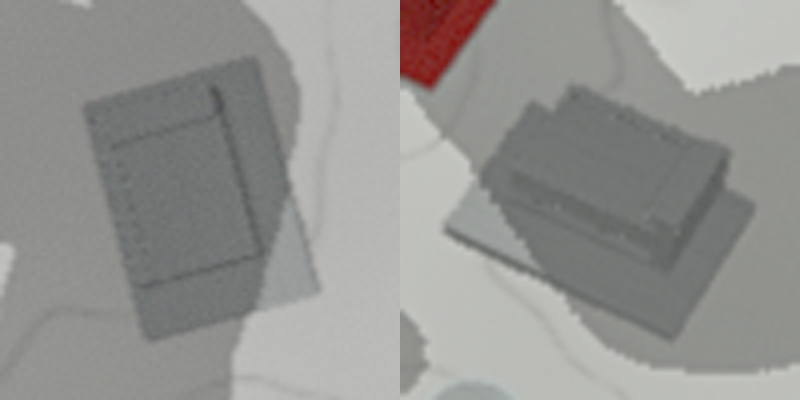

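View pics/c_tier.png

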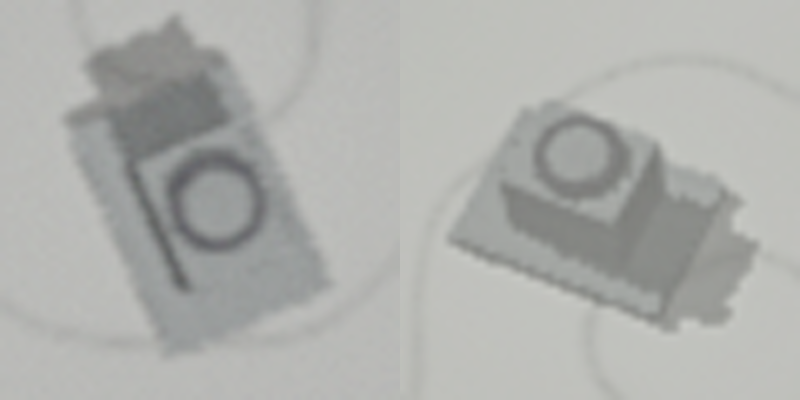

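The crops show the steel tier on the table with its foot up-left to down-right, and the steel stand in the arm's shadow. I'll fit the tier's pose to the silhouettes.

```bash
cat > h.py <<'E'
import cv2, numpy as np
from scipy.spatial.transform import Rotation as R
from scipy.optimize import minimize
def proj(c,P):
    Rm=R.from_euler('xyz',c["orientation"],degrees=True).as_matrix()
    p=(np.asarray(P)-np.asarray(c["xyz"]))@Rm
    K=c["intrinsics"]; return np.c_[K[0][0]*p[:,0]/p[:,2]+K[0][2],K[1][1]*p[:,1]/p[:,2]+K[1][2]]
def box(x0,x1,y0,y1,z0,z1): return np.array([[x,y,z] for x in(x0,x1) for y in(y0,y1) for z in(z0,z1)],float)
def place(P,x,y,yaw,z=0): 
    a=np.radians(yaw); c,s=np.cos(a),np.sin(a)
    return np.c_[x+c*P[:,0]-s*P[:,1],y+s*P[:,0]+c*P[:,1],P[:,2]+z]
TIER=[box(-.045,.045,-.032,.032,0,.008),box(-.025,.025,-.02,.02,.008,.046)]
def sil(c,boxes,pose,S=8):
    m=np.zeros((480,640),np.uint8)
    for b in boxes:
        h=cv2.convexHull(proj(c,place(b,*pose)).astype(np.float32))
        cv2.fillConvexPoly(m,np.round((h)*256).astype(np.int32),1,shift=8)
    return m>0
def fit(views,boxes,p0,off=True):
    # views: list of (c,mask)
    def cost(p):
        s=0
        for c,m in views:
            q=sil(c,boxes,p); s+=1-(q&m).sum()/(q|m).sum()
        return s
    best=None
    for yaw in p0[2] if isinstance(p0[2],(list,np.ndarray)) else [p0[2]]:
        r=minimize(cost,[p0[0],p0[1],yaw],method='Nelder-Mead',options=dict(initial_simplex=[[p0[0],p0[1],yaw],[p0[0]+.01,p0[1],yaw],[p0[0],p0[1]+.01,yaw],[p0[0],p0[1],yaw+12]],xatol=1e-5,fatol=1e-5))
        if best is None or r.fun<best.fun: best=r
    return best.x,best.fun
E
python3 - <<'E'
from h import *
from workcell import *
V=[]
for n,px in (("top",(398,243)),("scene",(262,290))):
    c=camera(n)
    for d in spotter.trace(c,"tier_center"):
        m=d["pixels"]; ys,xs=np.nonzero(m); print(n,d["confidence"],m.sum(),xs.mean(),ys.mean())
        if np.hypot(xs.mean()-px[0],ys.mean()-px[1])<12: V.append((c,m)); break
for v in (V,V[:1],V[1:]):
    print(fit(v,TIER,(.49,-.175,list(range(0,180,20)))))
p,_=fit(V,TIER,(.49,-.175,list(range(0,180,20))))
out=[]
for c,m in V:
    im=c["img"][:,:,::-1].copy(); im=cv2.resize(im,None,fx=8,fy=8,interpolation=cv2.INTER_CUBIC)
    for b in TIER:
        h=cv2.convexHull(proj(c,place(b,*p)).astype(np.float32)); cv2.polylines(im,[np.round(h*8+4).astype(int)],True,(0,255,0),1)
    ys,xs=np.nonzero(m); x,y=int(xs.mean())*8,int(ys.mean())*8; out.append(im[y-200:y+200,x-200:x+200])
cv2.imwrite("pics/fit1.png",np.hstack(out))
E
```

```text
top 0.83 978 397.05930470347647 243.95501022494886
scene 0.91 787 263.35196950444725 291.92884371029226
(array([ 0.49394973, -0.18023805, 21.6929041 ]), np.float64(0.22025883524141354))
(array([ 0.4949121 , -0.17936699, 20.10681613]), np.float64(0.08946877912395157))
(array([ 0.49509276, -0.18158682, 19.4579165 ]), np.float64(0.1265260821309656))
```

View pics/fit1.png

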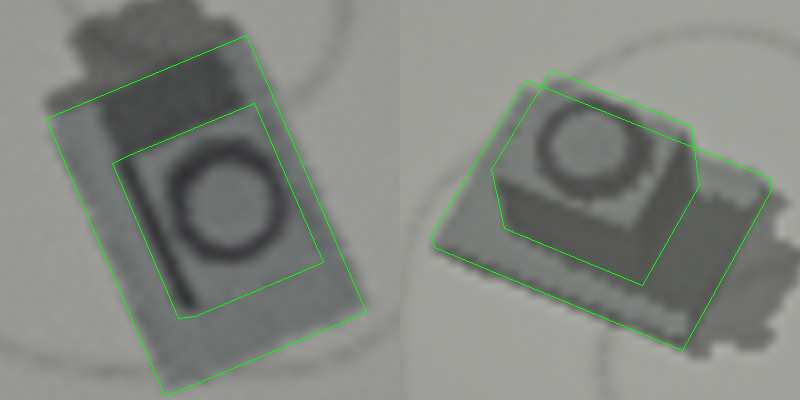

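```bash
cat >> h.py <<'E'
def plan(o,target,yaw,n):
    """rows of tool-axis shift (cm) and turn (deg) from obs o to target xyz, tool yaw, in n rows"""
    p=np.array(o["ee_pos"]); y0=o["tcp_rot"][2]; d=(np.array(target)-p)/n; dy=yaw-y0
    for i in range(n):
        a=np.radians(y0+dy*i/n); c,s=np.cos(a),np.sin(a)
        v=100*np.array([c*d[0]+s*d[1], s*d[0]-c*d[1], -d[2]])
        print("[0,[%.2f,%.2f,%.2f],[0,0,%.2f]],"%(*v,-dy/n),end="\n" if i%4==3 else " ")
    print()
E
python3 - <<'E'
from h import *; from workcell import get_obs
plan(get_obs(),(.494,-.18,.15),-69,20)
E
```

```text
[0,[-2.92,2.62,0.46],[0,0,7.13]], [0,[-2.57,2.97,0.46],[0,0,7.13]], [0,[-2.18,3.26,0.46],[0,0,7.13]], [0,[-1.76,3.51,0.46],[0,0,7.13]],
[0,[-1.31,3.70,0.46],[0,0,7.13]], [0,[-0.84,3.83,0.46],[0,0,7.13]], [0,[-0.36,3.91,0.46],[0,0,7.13]], [0,[0.13,3.92,0.46],[0,0,7.13]],
[0,[0.61,3.87,0.46],[0,0,7.13]], [0,[1.09,3.77,0.46],[0,0,7.13]], [0,[1.55,3.60,0.46],[0,0,7.13]], [0,[1.99,3.38,0.46],[0,0,7.13]],
[0,[2.39,3.11,0.46],[0,0,7.13]], [0,[2.76,2.79,0.46],[0,0,7.13]], [0,[3.08,2.43,0.46],[0,0,7.13]], [0,[3.36,2.02,0.46],[0,0,7.13]],
[0,[3.59,1.59,0.46],[0,0,7.13]], [0,[3.76,1.13,0.46],[0,0,7.13]], [0,[3.87,0.66,0.46],[0,0,7.13]], [0,[3.92,0.17,0.46],[0,0,7.13]],
```

Request:
{"method": "play_rows", "body": {
  "rows": [
    [0,[-2.9,2.6,0.2],[0,0,7.1]],
    [0,[-2.6,3.0,0.2],[0,0,7.1]],
    [0,[-2.2,3.3,0.2],[0,0,7.1]],
    [0,[-1.8,3.5,0.2],[0,0,7.1]],
    [0,[-1.3,3.7,0.2],[0,0,7.1]],
    [0,[-0.8,3.8,0.2],[0,0,7.1]],
    [0,[-0.4,3.9,0.2],[0,0,7.1]],
    [0,[0.1,3.9,0.2],[0,0,7.1]],
    [0,[0.6,3.9,0.2],[0,0,7.1]],
    [0,[1.1,3.8,0.2],[0,0,7.1]],
    [0,[1.6,3.6,0.2],[0,0,7.1]],
    [0,[2.0,3.4,0.2],[0,0,7.1]]
  ]
}}

```text
time: 1.7
ee_pos: [0.3539, 0.0858, 0.2169]
tcp_rot: [-179.8, -0.3, -14.4]
wrist_force: [0.5, 0.6, -0.7]
opening: 0.0853
```

```bash
python3 - <<'E'
from h import *; from workcell import *
o=get_obs(); print(np.round(o["q"],1),o["ee_pos"],o["tcp_rot"],o["time"])
g=lambda a:np.clip(((a/255.)**0.6*255),0,255).astype(np.uint8)
out=[]
import pickle
for n,px,w in (("top",(250,236),45),("scene",(363,220),45)):
    c=camera(n); pickle.dump(c,open(f"{n}1.pkl","wb"))
    im=c["img"][:,:,::-1]; x,y=px
    out.append(cv2.resize(im[y-w:y+w,x-w:x+w],(400,400),interpolation=cv2.INTER_CUBIC))
    for d in spotter.trace(c,"stand_center"):
        m=d["pixels"]; ys,xs=np.nonzero(m); print(n,d["confidence"],m.sum(),xs.mean(),ys.mean())
cv2.imwrite("pics/stand1.png",g(np.hstack(out)))
plan(o,(.494,-.18,.12),-69,8)
E
```

```text
[ 13.6 -21.1 -15.9  94.9   0.  118. ] [0.35388983 0.08584902 0.2169285 ] [-179.83248156   -0.25070073  -14.40707701] 1.7
top 0.68 165 218.77575757575758 304.7151515151515
top 0.59 2807 249.4713216957606 235.6134663341646
scene 0.93 1908 363.80974842767296 221.43605870020966
scene 0.81 1304 318.4907975460123 177.16717791411043
[0,[2.52,2.78,1.21],[0,0,6.82]], [0,[2.84,2.46,1.21],[0,0,6.82]], [0,[3.11,2.11,1.21],[0,0,6.82]], [0,[3.34,1.72,1.21],[0,0,6.82]],
[0,[3.52,1.32,1.21],[0,0,6.82]], [0,[3.65,0.89,1.21],[0,0,6.82]], [0,[3.73,0.45,1.21],[0,0,6.82]], [0,[3.76,0.00,1.21],[0,0,6.82]],
```

View pics/stand1.png

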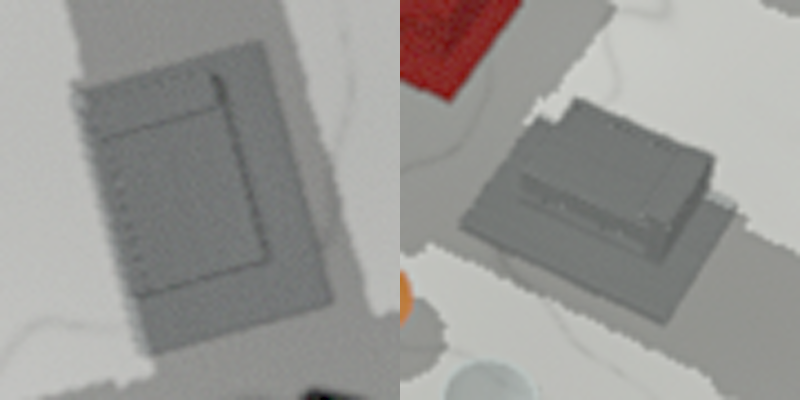

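```bash
python3 - <<'E'
from h import *; from workcell import *
plan(get_obs(),(.494,-.18,.15),111,15)
E
```

```text
[0,[1.34,1.49,0.44],[0,0,-8.35]], [0,[1.11,1.67,0.44],[0,0,-8.35]], [0,[0.86,1.82,0.44],[0,0,-8.35]], [0,[0.59,1.92,0.44],[0,0,-8.35]],
[0,[0.30,1.99,0.44],[0,0,-8.35]], [0,[0.01,2.01,0.44],[0,0,-8.35]], [0,[-0.28,1.99,0.44],[0,0,-8.35]], [0,[-0.57,1.93,0.44],[0,0,-8.35]],
[0,[-0.84,1.82,0.44],[0,0,-8.35]], [0,[-1.10,1.68,0.44],[0,0,-8.35]], [0,[-1.33,1.50,0.44],[0,0,-8.35]], [0,[-1.54,1.30,0.44],[0,0,-8.35]],
[0,[-1.71,1.06,0.44],[0,0,-8.35]], [0,[-1.84,0.80,0.44],[0,0,-8.35]], [0,[-1.94,0.52,0.44],[0,0,-8.35]],
```

Request:
{"method": "play_rows", "body": {
  "rows": [
    [0,[1.3,1.5,0.2],[0,0,-8.4]],
    [0,[1.1,1.7,0.2],[0,0,-8.4]],
    [0,[0.9,1.8,0.2],[0,0,-8.4]],
    [0,[0.6,1.9,0.2],[0,0,-8.4]],
    [0,[0.3,2.0,0.2],[0,0,-8.4]],
    [0,[0,2.0,0.2],[0,0,-8.4]],
    [0,[-0.3,2.0,0.2],[0,0,-8.4]],
    [0,[-0.6,1.9,0.2],[0,0,-8.4]],
    [0,[-0.8,1.8,0.2],[0,0,-8.4]],
    [0,[-1.1,1.7,0.2],[0,0,-8.4]],
    [0,[-1.3,1.5,0.2],[0,0,-8.4]],
    [0,[-1.5,1.3,0.2],[0,0,-8.4]]
  ]
}}

```text
time: 3.1
ee_pos: [0.476, -0.1114, 0.194]
tcp_rot: [179.6, -0.3, 89.2]
wrist_force: [-0.1, 0.6, -0.2]
opening: 0.0854
```

```bash
python3 - <<'E'
from h import *; from workcell import *
o=get_obs(); print(np.round(o["q"],1))
plan(o,(.494,-.18,.15),111,5)
E
```

```text
[-13.4  -4.5  -4.7  89.4   0.4 -12.6]
[0,[-1.37,0.38,0.88],[0,0,-4.35]], [0,[-1.39,0.27,0.88],[0,0,-4.35]], [0,[-1.41,0.17,0.88],[0,0,-4.35]], [0,[-1.42,0.06,0.88],[0,0,-4.35]],
[0,[-1.42,-0.05,0.88],[0,0,-4.35]],
```

Request:
{"method": "play_rows", "body": {
  "rows": [
    [0,[-1.4,0.4,0.9],[0,0,-4.4]],
    [0,[-1.4,0.3,0.9],[0,0,-4.4]],
    [0,[-1.4,0.2,0.9],[0,0,-4.4]],
    [0,[-1.4,0.1,0.9],[0,0,-4.4]],
    [0,[-1.4,0,0.9],[0,0,-4.4]],
    [0,[0,0,0],[0,0,0]]
  ]
}}

```text
time: 3.7
ee_pos: [0.5021, -0.1721, 0.1468]
tcp_rot: [179.5, -0.2, 113.7]
wrist_force: [-0.0, 0.3, -1.0]
opening: 0.0857
```

```bash
python3 - <<'E'
from h import *; from workcell import *
o=get_obs(); print(np.round(o["q"],1),np.round(o["ee_pos"],4),np.round(o["tcp_rot"],2),np.round(o["wrist_force"],2))
g=lambda a:np.clip(((a/255.)**0.6*255),0,255).astype(np.uint8)
import pickle
out=[];out2=[]
for n,px,w,p2 in (("top",(250,236),45,(398,243)),("scene",(363,220),45,(264,290))):
    c=camera(n); pickle.dump(c,open(f"{n}2.pkl","wb"))
    im=c["img"][:,:,::-1]; 
    f=lambda x,y:cv2.resize(im[y-w:y+w,x-w:x+w],(400,400),interpolation=cv2.INTER_CUBIC)
    out.append(f(*px)); out2.append(f(*p2))
cv2.imwrite("pics/stand2.png",g(np.hstack(out)));cv2.imwrite("pics/tier2.png",g(np.hstack(out2)))
E
```

```text
[-19.2   1.2  -4.4  84.1   0.5 -42.8] [ 0.5021 -0.1721  0.1468] [179.47  -0.2  113.67] [-0.03  0.29 -1.03]
```

View pics/stand2.png

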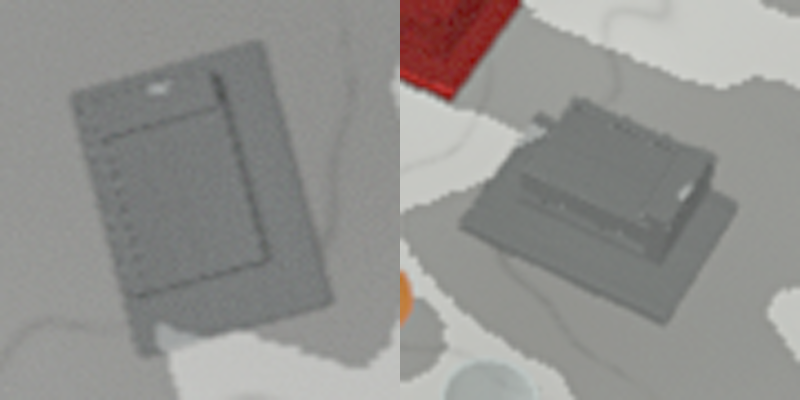

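View pics/tier2.png

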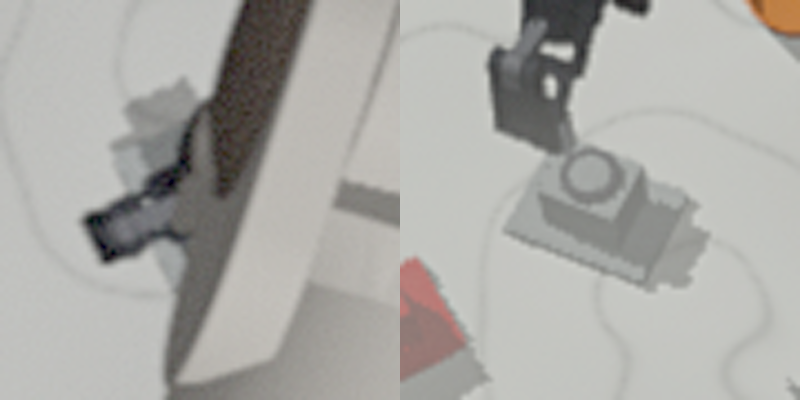

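```bash
cat >> h.py <<'E'
import itertools
from scipy.ndimage import map_coordinates, gaussian_filter
def gradim(im,s=0.7):
    g=gaussian_filter(im[:,:,::-1].astype(float).mean(2),s); gy,gx=np.gradient(g); return gx,gy
def segscore(c,G,segs,pose,n=40):
    """mean |directional gradient across| for 3D segments (local frame)"""
    gx,gy=G; tot=0; L=0
    for a,b in segs:
        p=proj(c,place(np.array([a,b],float),*pose)); d=p[1]-p[0]; l=np.hypot(*d); nrm=np.array([-d[1],d[0]])/l
        t=np.linspace(.03,.97,n)[:,None]; q=p[0]+t*d
        v=map_coordinates(gx,[q[:,1],q[:,0]],order=1)*nrm[0]+map_coordinates(gy,[q[:,1],q[:,0]],order=1)*nrm[1]
        v=np.clip(v,-15,15); tot+=abs(v.mean())*l; L+=l
    return tot/L
def rect(x0,x1,y0,y1,z):
    P=[(x0,y0,z),(x1,y0,z),(x1,y1,z),(x0,y1,z)]; return [(P[i],P[(i+1)%4]) for i in range(4)]
def refine(vs,segs,p0,rng=(.008,.008,4)):
    f=lambda p:-sum(segscore(c,G,segs,p) for c,G in vs)
    from scipy.optimize import differential_evolution as DE
    r=DE(f,[(p0[i]-rng[i],p0[i]+rng[i]) for i in range(3)],seed=1,tol=1e-6,maxiter=60,popsize=20); return r.x,-r.fun
E
python3 - <<'E'
from h import *; import pickle
from workcell import camera
C={}
for n in("top","scene"):
    c=dict(pickle.load(open(n+"2.pkl","rb"))); c["img"]=cv2.imread(f"pics/{n}0.png")[:,:,::-1]; C[n]=c
vs=[(c,gradim(c["img"])) for c in C.values()]
segs=rect(-.045,.045,-.032,.032,.008)+rect(-.025,.025,-.02,.02,.046)
for v in (vs,vs[:1],vs[1:]): 
    p,s=refine(v,segs,(.494,-.18,20.5)); print(np.round(p,4),s)
p,_=refine(vs,segs,(.494,-.18,20.5))
out=[]
for (c,_),(x,y) in zip(vs,((398,243),(264,291))):
    im=cv2.resize(c["img"][:,:,::-1],None,fx=8,fy=8,interpolation=cv2.INTER_CUBIC)
    for a,b in segs:
        q=np.round(proj(c,place(np.array([a,b]),*p))*8+3.5).astype(int); cv2.line(im,tuple(q[0].tolist()),tuple(q[1].tolist()),(0,255,0),1)
    out.append(im[y*8-200:y*8+200,x*8-200:x*8+200])
cv2.imwrite("pics/fit2.png",np.hstack(out))
E
```

```text
[ 0.4957 -0.182  23.1782] 17.088032434614504
[ 0.4949 -0.1809 23.0716] 9.30642872300779
[ 0.4965 -0.1827 23.037 ] 9.262225752806353
```

View pics/fit2.png

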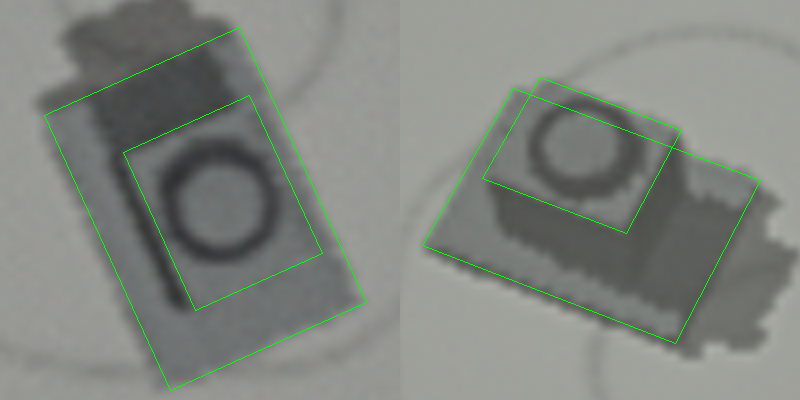

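```bash
python3 - <<'E'
from h import *; from workcell import *
o=get_obs()
plan(o,(.4957,-.182,.085),113.2,3)
E
```

```text
[0,[-0.24,-0.33,2.11],[0,0,0.09]], [0,[-0.24,-0.33,2.11],[0,0,0.09]], [0,[-0.24,-0.33,2.11],[0,0,0.09]],
```

Request:
{"method": "play_rows", "body": {
  "rows": [
    [0,[-0.2,-0.3,2.1],[0.5,-0.2,0.5]],
    [0,[-0.3,-0.3,2.1],[0,0,0]],
    [0,[-0.2,-0.4,2.1],[0,0,0]],
    [0,[0,0,0],[0,0,0]]
  ]
}}

```text
time: 4.2
ee_pos: [0.4977, -0.1771, 0.0873]
tcp_rot: [179.7, 0.2, 112.9]
wrist_force: [0.4, 0.5, -0.2]
opening: 0.0852
```

```bash
python3 - <<'E'
from h import *; from workcell import *
o=get_obs(); print(np.round(o["ee_pos"],4),np.round(o["tcp_rot"],2))
plan(o,(.4957,-.182,.026),113.2,3)
E
```

```text
[ 0.4977 -0.1771  0.0873] [179.68   0.2  112.93]
[0,[-0.12,-0.12,2.04],[0,0,-0.09]], [0,[-0.12,-0.12,2.04],[0,0,-0.09]], [0,[-0.12,-0.12,2.04],[0,0,-0.09]],
```

Request:
{"method": "play_rows", "body": {
  "rows": [
    [0,[-0.2,-0.2,2.0],[0.3,0.2,0]],
    [0,[-0.2,-0.2,1.6],[0,0,0]],
    [0,[-0.1,-0.1,1.0],[0,0,0]],
    [0,[0,0,0.6],[0,0,0]],
    [0,[0,0,0.2],[0,0,0]]
  ]
}}

```text
time: 4.7
ee_pos: [0.498, -0.1816, 0.0369]
tcp_rot: [179.7, 0.2, 112.9]
wrist_force: [-0.1, -0.4, -0.4]
opening: 0.0849
```

```bash
python3 - <<'E'
from h import *; from workcell import *
o=get_obs(); print(np.round(o["ee_pos"],4),np.round(o["tcp_rot"],2))
plan(o,(.4957,-.182,.026),113.2,1)
c=camera("scene"); im=c["img"][:,:,::-1]; cv2.imwrite("pics/pre.png",cv2.resize(im[240:330,220:320],(800,600),interpolation=cv2.INTER_CUBIC))
E
```

```text
[ 0.498  -0.1816  0.0369] [179.67   0.24 112.95]
[0,[0.05,-0.23,1.09],[0,0,-0.25]],
```

View pics/pre.png

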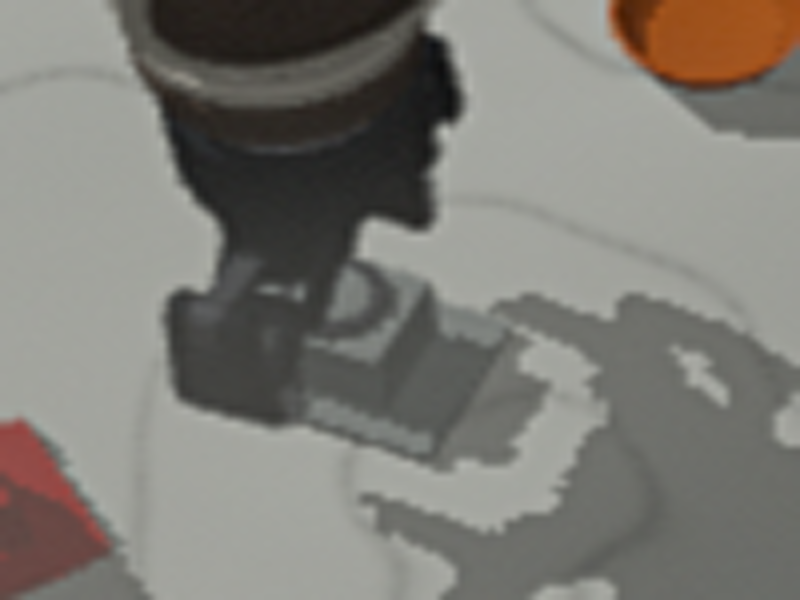

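```bash
python3 - <<'E'
from h import *; from workcell import *
o=get_obs(); c=camera("scene")
Rm=R.from_euler('xyz',o["tcp_rot"],degrees=True).as_matrix()
im=c["img"][:,:,::-1]; im=cv2.resize(im,None,fx=8,fy=8,interpolation=cv2.INTER_CUBIC)
for s in(-1,1):
    P=box(*sorted((s*.0425,s*.057)),-.011,.011,-.02,0)@Rm.T+o["ee_pos"]
    h=cv2.convexHull(proj(c,P).astype(np.float32)); cv2.polylines(im,[np.round(h*8+3.5).astype(int)],True,(0,0,255),2)
for b in TIER:
    h=cv2.convexHull(proj(c,place(b,.4957,-.182,23.2)).astype(np.float32)); cv2.polylines(im,[np.round(h*8+3.5).astype(int)],True,(0,255,0),2)
cv2.imwrite("pics/pre2.png",im[240*8:315*8,220*8:320*8])
E
```

```text
(no output)
```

View pics/pre2.png

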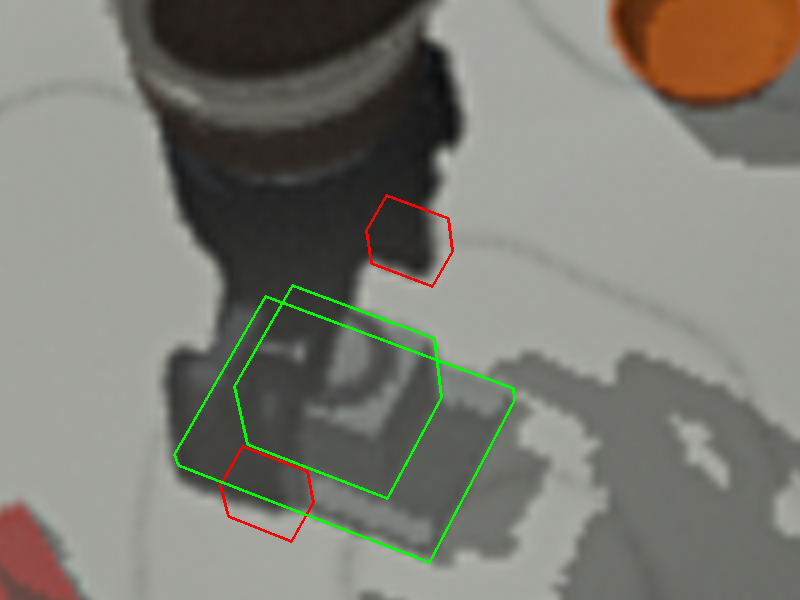

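Request:
{"method": "play_rows", "body": {
  "rows": [
    [0,[0.1,-0.2,0.5],[0.3,0.2,-0.2]],
    [0,[0,-0.1,0.5],[0,0,0]],
    [0,[0,0,0.2],[0,0,0]],
    [0,[0,0,0.1],[0,0,0]]
  ]
}}

```text
time: 5.2
ee_pos: [0.4956, -0.1823, 0.0247]
tcp_rot: [179.9, 0.1, 113.1]
wrist_force: [-0.9, -0.6, -0.7]
opening: 0.0856
```

Request:
{"method": "play_rows", "body": {
  "newtons": 60,
  "rows": [
    [0.3,[0,0,0],[0,0,0]],
    [0.4,[0,0,0],[0,0,0]],
    [0.5,[0,0,0],[0,0,0]],
    [0.6,[0,0,0],[0,0,0]],
    [1,[0,0,0],[0,0,0]],
    [1,[0,0,0],[0,0,0]],
    [1,[0,0,0],[0,0,0]]
  ]
}}

```text
time: 5.9
ee_pos: [0.4958, -0.1824, 0.025]
tcp_rot: [179.9, 0.1, 113.1]
wrist_force: [0.2, -0.1, -0.1]
opening: 0.0393
```

Request:
{"method": "play_rows", "body": {
  "rows": [
    [1,[0,0,-0.5],[0,0,0]],
    [1,[0,0,-1.5],[0,0,0]],
    [1,[0,0,-3],[0,0,0]],
    [1,[0,0,-4],[0,0,0]],
    [1,[0,0,-4],[0,0,0]],
    [1,[0,0,-4],[0,0,0]],
    [1,[0,0,0],[0,0,0]],
    [1,[0,0,0],[0,0,0]]
  ]
}}

```text
time: 6.7
ee_pos: [0.4931, -0.1814, 0.2054]
tcp_rot: [180.0, 0.0, 113.1]
wrist_force: [-0.3, -0.4, -3.6]
opening: 0.0392
```

```bash
python3 - <<'E'
from h import *; from workcell import *
import pickle
o=get_obs(); print(np.round(o["ee_pos"],4),np.round(o["tcp_rot"],2),np.round(o["wrist_force"],2),np.round(o["torque"],3))
g=lambda a:np.clip(((a/255.)**0.6*255),0,255).astype(np.uint8)
out=[];
for n,px,w in (("top",(250,236),45),("scene",(363,220),45)):
    c=camera(n); pickle.dump(c,open(f"{n}3.pkl","wb"))
    im=c["img"][:,:,::-1]; cv2.imwrite(f"pics/{n}3.png",im)
    f=lambda x,y:cv2.resize(im[y-w:y+w,x-w:x+w],(400,400),interpolation=cv2.INTER_CUBIC)
    out.append(f(*px))
cv2.imwrite("pics/stand3.png",g(np.hstack(out)))
E
```

```text
[ 0.4931 -0.1814  0.2054] [1.7999e+02 4.0000e-02 1.1314e+02] [-0.3  -0.42 -3.63] [ 0.009 -0.012 -0.007]
```

View pics/stand3.png

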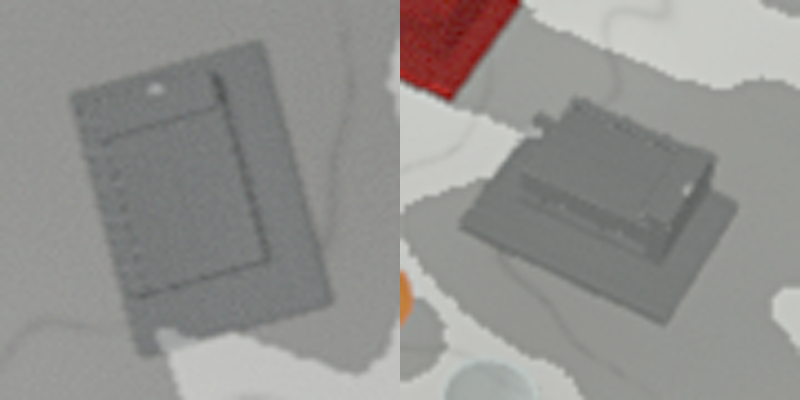

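View pics/scene3.png

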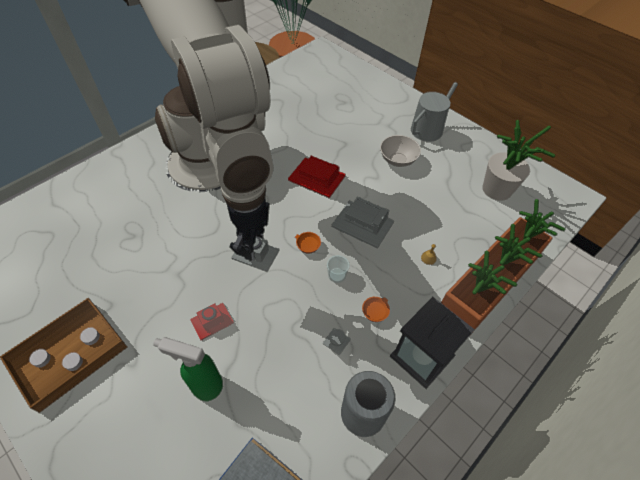

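```bash
python3 - <<'E'
from h import *; import pickle
C=[pickle.load(open(n+"3.pkl","rb")) for n in("top","scene")]
vs=[(c,gradim(c["img"])) for c in C]
slab=rect(-.075,.075,-.055,.055,.012)
for v in (vs,vs[:1],vs[1:]):
    p,s=refine(v,slab,(.518,.163,16),(.015,.015,6)); print("slab",np.round(p,4),s)
p,_=refine(vs,slab,(.518,.163,16),(.015,.015,6))
# head height: score of seat rect edges vs h
for h in np.arange(.040,.092,.004):
    print(round(h,3),[round(segscore(c,G,[e],p),2) for c,G in vs for e in rect(-.045,.045,-.032,.032,h)])
out=[]
for (c,_),(x,y) in zip(vs,((250,236),(363,220))):
    im=c["img"][:,:,::-1]; im=np.clip((im/255.)**.6*255,0,255).astype(np.uint8)
    im=cv2.resize(im,None,fx=8,fy=8,interpolation=cv2.INTER_CUBIC)
    for segs,col in((slab,(0,255,0)),(rect(-.045,.045,-.032,.032,.06),(0,0,255))):
      for a,b in segs:
        q=np.round(proj(c,place(np.array([a,b]),*p))*8+3.5).astype(int); cv2.line(im,tuple(q[0].tolist()),tuple(q[1].tolist()),col,1)
    o=im[y*8-300:y*8+300,x*8-300:x*8+300]; o=cv2.convertScaleAbs(o,alpha=2,beta=-130);out.append(cv2.resize(o,(400,400)))
    cv2.imwrite(f"pics/sfit_{x}.png",o)
cv2.imwrite("pics/sfit.png",np.hstack(out))
E
```

```text
slab [ 0.5227  0.1742 14.8387] 15.673642666092512
slab [ 0.5218  0.1736 14.8183] 10.401465547619226
slab [ 0.5257  0.1683 14.6151] 9.058077646942946
0.04 [np.float64(3.99), np.float64(2.04), np.float64(0.77), np.float64(0.26), np.float64(2.98), np.float64(0.14), np.float64(0.17), np.float64(0.61)]
0.044 [np.float64(2.65), np.float64(1.59), np.float64(0.88), np.float64(0.97), np.float64(3.07), np.float64(0.96), np.float64(0.16), np.float64(0.86)]
0.048 [np.float64(1.06), np.float64(1.14), np.float64(0.87), np.float64(1.67), np.float64(0.86), np.float64(1.41), np.float64(0.34), np.float64(1.43)]
0.052 [np.float64(0.66), np.float64(0.75), np.float64(0.76), np.float64(2.31), np.float64(2.14), np.float64(1.34), np.float64(0.72), np.float64(2.46)]
0.056 [np.float64(2.38), np.float64(0.44), np.float64(0.45), np.float64(2.88), np.float64(4.53), np.float64(1.03), np.float64(0.33), np.float64(3.86)]
0.06 [np.float64(3.93), np.float64(0.22), np.float64(0.09), np.float64(3.37), np.float64(3.79), np.float64(0.73), np.float64(2.34), np.float64(5.35)]
0.064 [np.float64(5.15), np.float64(0.1), np.fl
[... 301 characters left out ...]
t64(1.35), np.float64(4.25), np.float64(0.15), np.float64(0.05), np.float64(11.65), np.float64(5.52)]
0.076 [np.float64(6.13), np.float64(0.04), np.float64(1.44), np.float64(4.32), np.float64(0.06), np.float64(0.2), np.float64(5.09), np.float64(4.67)]
0.08 [np.float64(5.66), np.float64(0.09), np.float64(1.25), np.float64(4.27), np.float64(0.1), np.float64(0.35), np.float64(0.85), np.float64(3.98)]
0.084 [np.float64(4.9), np.float64(0.19), np.float64(0.83), np.float64(4.13), np.float64(0.08), np.float64(0.33), np.float64(0.04), np.float64(2.95)]
0.088 [np.float64(3.97), np.float64(0.33), np.float64(0.45), np.float64(3.9), np.float64(0.39), np.float64(0.19), np.float64(0.07), np.float64(2.44)]
```

View pics/sfit_250.png

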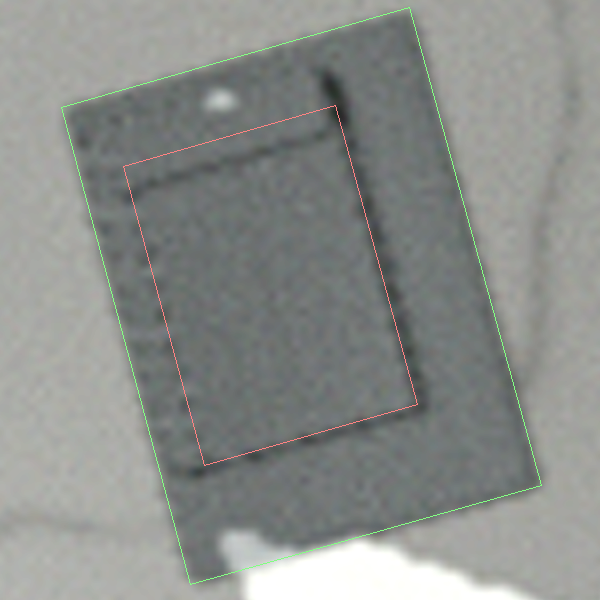

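View pics/sfit_363.png

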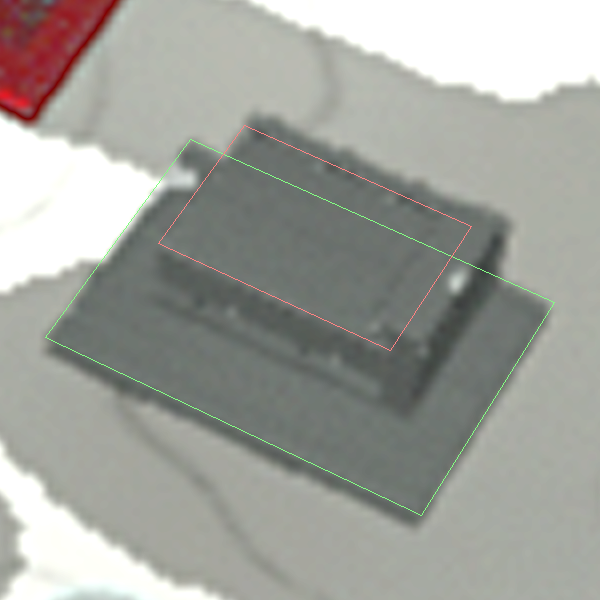

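The tier is held (opening 39 mm, about 0.34 kg). The stand fit gives about (0.5225, 0.1735) with yaw 14.8°. The keeper is at the +x end (lip line in the top crop at (130,190)-(335,130)) and the fence is on the left (+y). The free seat is at roughly 58 mm, still to be felt.

```bash
python3 - <<'E'
from h import *; from workcell import *
plan(get_obs(),(.4992,.1601,.15),104.8,9)
E
```

```text
[0,[3.46,1.55,0.61],[0,0,0.93]], [0,[3.49,1.50,0.61],[0,0,0.93]], [0,[3.51,1.44,0.61],[0,0,0.93]], [0,[3.53,1.39,0.61],[0,0,0.93]],
[0,[3.55,1.33,0.61],[0,0,0.93]], [0,[3.58,1.27,0.61],[0,0,0.93]], [0,[3.60,1.21,0.61],[0,0,0.93]], [0,[3.61,1.15,0.61],[0,0,0.93]],
[0,[3.63,1.10,0.61],[0,0,0.93]],
```

Request:
{"method": "play_rows", "body": {
  "rows": [
    [1,[2,0.8,0],[0,0,0.9]],
    [1,[3.5,1.5,0],[0,0,0.9]],
    [1,[3.5,1.4,0.3],[0,0,0.9]],
    [1,[3.5,1.4,0.5],[0,0,0.9]],
    [1,[3.5,1.3,0.5],[0,0,0.9]],
    [1,[3.6,1.3,0.5],[0,0,0.9]],
    [1,[3.6,1.2,0.5],[0,0,0.9]],
    [1,[3.6,1.2,0.5],[0,0,0.9]],
    [1,[3,0.9,0.5],[0,0,0.9]],
    [1,[0,0,0],[0,0,0]]
  ]
}}

```text
time: 7.8
ee_pos: [0.4913, 0.147, 0.1549]
tcp_rot: [-178.7, -0.2, 104.5]
wrist_force: [-1.0, -0.6, -3.4]
opening: 0.039
```

```bash
python3 - <<'E'
from h import *; from workcell import *
o=get_obs(); print(np.round(o["q"],1),np.round(o["ee_pos"],4),np.round(o["tcp_rot"],2),np.round(o["wrist_force"],2))
plan(o,(.4992,.1601,.115),104.8,3)
E
```

```text
[16.5  0.3 -4.5 86.5  0.3  2. ] [0.4913 0.147  0.1549] [-178.71   -0.25  104.45] [-0.97 -0.62 -3.39]
[0,[0.36,0.36,1.33],[0,0,-0.12]], [0,[0.36,0.36,1.33],[0,0,-0.12]], [0,[0.36,0.36,1.33],[0,0,-0.12]],
```

Request:
{"method": "play_rows", "body": {
  "rows": [
    [1,[0.4,0.4,1.0],[-1.3,-0.2,-0.3]],
    [1,[0.4,0.4,1.0],[0,0,0]],
    [1,[0.3,0.4,0.5],[0,0,0]],
    [1,[0,0,0],[0,0,0]],
    [1,[0,0,0],[0,0,0]]
  ]
}}

```text
time: 8.3
ee_pos: [0.4979, 0.1601, 0.1242]
tcp_rot: [-179.5, 0.0, 104.8]
wrist_force: [-0.2, 0.1, -3.1]
opening: 0.0394
```

```bash
python3 - <<'E'
from h import *; from workcell import *
o=get_obs(); print(np.round(o["ee_pos"],4),np.round(o["tcp_rot"],2),np.round(o["wrist_force"],2))
plan(o,(.4992,.1601,.105),104.8,1)
out=[]
for n,(x,y) in (("top",(250,225)),("scene",(350,205))):
    c=camera(n); im=c["img"][:,:,::-1]; im=np.clip((im/255.)**.6*255,0,255).astype(np.uint8)
    out.append(cv2.resize(im[y-50:y+50,x-50:x+50],(400,400),interpolation=cv2.INTER_CUBIC))
cv2.imwrite("pics/over.png",np.hstack(out))
E
```

```text
[0.4979 0.1601 0.1242] [-1.7951e+02  1.0000e-02  1.0482e+02] [-0.18  0.11 -3.13]
[0,[-0.03,0.12,1.92],[0,0,0.02]],
```

View pics/over.png

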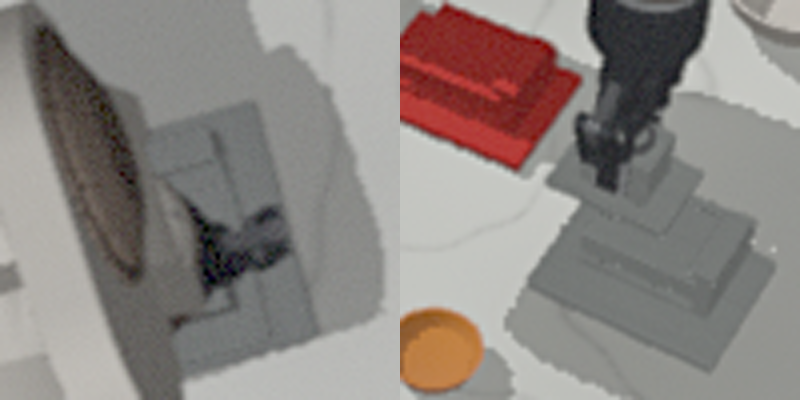

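Request:
{"method": "play_rows", "body": {
  "rows": [
    [1,[0,0.1,0.7],[-0.4,0,0]],
    [1,[0,0,0.7],[0,0,0]],
    [1,[0,0,0.4],[0,0,0]],
    [1,[0,0,0.2],[0,0,0]],
    [1,[0,0,0],[0,0,0]]
  ]
}}

```text
time: 8.9
ee_pos: [0.4994, 0.1597, 0.1035]
tcp_rot: [179.9, 0.0, 104.8]
wrist_force: [1.5, -0.3, -3.6]
opening: 0.039
```

```bash
cat > st.py <<'E'
from h import *; from workcell import *
o=get_obs(); p=np.array(o["ee_pos"]); f=np.array(o["wrist_force"])
S=np.array([.5225,.1735]); a=np.radians(14.8); M=np.array([[np.cos(a),np.sin(a)],[-np.sin(a),np.cos(a)]])
print("t",o["time"],"p",np.round(p,4),"rot",np.round(o["tcp_rot"],2),"stand-frame mm",np.round(1000*M@(p[:2]-S),1),"F stand",np.round(M@f[:2],2),"Fz",round(f[2],2),"underside z %.4f"%(p[2]-.025),"torque stand",np.round(M@np.array(o["torque"][:2]),3),round(o["torque"][2],3),"op",round(o["opening"],4))
E
python3 st.py
```

```text
t 8.9 p [0.4994 0.1597 0.1035] rot [1.7995e+02 1.0000e-02 1.0475e+02] stand-frame mm [-25.9  -7.4] F stand [ 1.35 -0.7 ] Fz -3.56 underside z 0.0785 torque stand [ 0.024 -0.022] -0.035 op 0.039
```

Request:
{"method": "play_rows", "body": {
  "rows": [
    [1,[0,0,0.3],[0,0,0]],
    [1,[0,0,0.3],[0,0,0]],
    [1,[0,0,0.2],[0,0,0]],
    [1,[0,0,0],[0,0,0]]
  ]
}}

```text
time: 9.3
ee_pos: [0.4995, 0.1598, 0.095]
tcp_rot: [179.9, 0.0, 104.8]
wrist_force: [0.6, 0.6, -2.5]
opening: 0.0392
```

Request:
{"method": "play_rows", "body": {
  "rows": [
    [1,[0,0,0.2],[0,0,0]],
    [1,[0,0,0.15],[0,0,0]],
    [1,[0,0,0],[0,0,0]]
  ]
}}

```text
time: 9.6
ee_pos: [0.4996, 0.1599, 0.0914]
tcp_rot: [179.9, 0.0, 104.8]
wrist_force: [0.1, -1.0, -2.9]
opening: 0.0391
```

Request:
{"method": "play_rows", "body": {
  "rows": [
    [1,[0,0,0.15],[0,0,0]],
    [1,[0,0,0.15],[0,0,0]],
    [1,[0,0,0],[0,0,0]]
  ]
}}

```text
time: 9.9
ee_pos: [0.4996, 0.1599, 0.0882]
tcp_rot: [179.9, 0.0, 104.8]
wrist_force: [0.1, 0.0, -4.7]
opening: 0.0392
```

Request:
{"method": "play_rows", "body": {
  "rows": [
    [1,[0,0,0.15],[0,0,0]],
    [1,[0,0,0],[0,0,0]]
  ]
}}

```text
time: 10.1
ee_pos: [0.4997, 0.1599, 0.0866]
tcp_rot: [179.9, 0.0, 104.8]
wrist_force: [-0.9, -1.1, -3.7]
opening: 0.0389
```

Request:
{"method": "play_rows", "body": {
  "rows": [
    [1,[0,0,0.15],[0,0,0]],
    [1,[0,0,0],[0,0,0]]
  ]
}}

```text
time: 10.3
ee_pos: [0.4997, 0.1599, 0.085]
tcp_rot: [179.9, 0.0, 104.8]
wrist_force: [0.1, -0.9, -2.7]
opening: 0.0394
```

Request:
{"method": "play_rows", "body": {
  "rows": [
    [1,[0,0,0.1],[0,0,0]],
    [1,[0,0,0],[0,0,0]]
  ]
}}

```text
time: 10.5
ee_pos: [0.4997, 0.1599, 0.0839]
tcp_rot: [179.9, 0.0, 104.8]
wrist_force: [0.7, 0.2, -2.5]
opening: 0.0391
```

Request:
{"method": "play_rows", "body": {
  "rows": [
    [1,[0,0,0.1],[0,0,0]],
    [1,[0,0,0],[0,0,0]]
  ]
}}

```text
time: 10.7
ee_pos: [0.4998, 0.1599, 0.083]
tcp_rot: [179.9, 0.0, 104.8]
wrist_force: [-1.5, 0.1, -3.3]
opening: 0.0392
```

Request:
{"method": "play_rows", "body": {
  "rows": [
    [1,[0,0,0.1],[0,0,0]],
    [1,[0,0,0],[0,0,0]]
  ]
}}

```text
time: 10.9
ee_pos: [0.5002, 0.16, 0.083]
tcp_rot: [179.8, 0.0, 104.8]
wrist_force: [-0.9, -0.4, -3.7]
opening: 0.0394
```

Request:
{"method": "play_rows", "body": {
  "rows": [
    [1,[0,0,0.1],[0,0,0]],
    [1,[0,0,0],[0,0,0]]
  ]
}}

```text
time: 11.1
ee_pos: [0.5005, 0.1601, 0.0829]
tcp_rot: [179.7, 0.0, 104.8]
wrist_force: [0.5, -0.3, 0.4]
opening: 0.0396
```

Request:
{"method": "play_rows", "body": {
  "rows": [
    [1,[0,0,0.2],[0.2,0,0]],
    [1,[0,0,0.1],[0,0,0]]
  ]
}}

```text
time: 11.3
ee_pos: [0.501, 0.1602, 0.0808]
tcp_rot: [179.8, 0.0, 104.8]
wrist_force: [-1.5, 0.3, 6.1]
opening: 0.0392
```

```bash
python3 st.py
```

```text
t 11.3 p [0.501  0.1602 0.0808] rot [1.7984e+02 2.0000e-02 1.0476e+02] stand-frame mm [-24.2  -7.4] F stand [-1.34  0.71] Fz 6.09 underside z 0.0558 torque stand [-0.125  0.397] -0.069 op 0.0392
```

Request:
{"method": "play_rows", "body": {
  "rows": [
    [1,[0,-0.1,0.25],[0.2,0,0]],
    [1,[0,-0.1,0.25],[0,0,0]]
  ]
}}

```text
time: 11.5
ee_pos: [0.501, 0.1602, 0.0777]
tcp_rot: [179.8, 0.0, 104.8]
wrist_force: [-0.2, -0.6, 9.4]
opening: 0.0391
```

```bash
python3 st.py
```

```text
t 11.5 p [0.501  0.1602 0.0777] rot [1.7976e+02 2.0000e-02 1.0476e+02] stand-frame mm [-24.2  -7.3] F stand [-0.34 -0.52] Fz 9.36 underside z 0.0527 torque stand [-0.175  0.033] 0.043 op 0.0391
```

Request:
{"method": "play_rows", "body": {
  "rows": [
    [1,[0.2,0,0.1],[0.2,0,0]],
    [1,[0.2,0,0.1],[0,0,0]]
  ]
}}

```text
time: 11.7
ee_pos: [0.5016, 0.1638, 0.0777]
tcp_rot: [179.7, 0.1, 104.7]
wrist_force: [-0.7, -3.0, 9.9]
opening: 0.0393
```

```bash
python3 st.py
```

```text
t 11.7 p [0.5016 0.1638 0.0777] rot [1.7973e+02 1.0000e-01 1.0471e+02] stand-frame mm [-22.7  -4. ] F stand [-1.4  -2.72] Fz 9.89 underside z 0.0527 torque stand [-0.441  0.387] -0.002 op 0.0393
```

Request:
{"method": "play_rows", "body": {
  "rows": [
    [1,[0.15,-0.1,0.1],[0.2,0.1,0]],
    [1,[0.15,-0.1,0.1],[0,0,0]]
  ]
}}

```text
time: 11.9
ee_pos: [0.501, 0.1662, 0.078]
tcp_rot: [179.6, 0.1, 104.7]
wrist_force: [1.0, -2.6, 9.3]
opening: 0.0389
```

```bash
python3 st.py
```

```text
t 11.9 p [0.501  0.1662 0.078 ] rot [1.7963e+02 8.0000e-02 1.0468e+02] stand-frame mm [-22.7  -1.6] F stand [ 0.33 -2.8 ] Fz 9.3 underside z 0.0530 torque stand [-0.545  0.213] -0.012 op 0.0389
```

Request:
{"method": "play_rows", "body": {
  "rows": [
    [1,[0.1,0,0.1],[0.4,0.1,0]],
    [1,[0.1,0,0.1],[0.2,0,0]]
  ]
}}

```text
time: 12.1
ee_pos: [0.5019, 0.168, 0.0782]
tcp_rot: [-180.0, 0.1, 104.7]
wrist_force: [-1.1, -1.9, 8.4]
opening: 0.0394
```

```bash
python3 st.py
```

```text
t 12.1 p [0.5019 0.168  0.0782] rot [-1.7999e+02  5.0000e-02  1.0465e+02] stand-frame mm [-21.4  -0.1] F stand [-1.57 -1.54] Fz 8.36 underside z 0.0532 torque stand [-0.557  0.142] -0.028 op 0.0394
```

Request:
{"method": "play_rows", "body": {
  "rows": [
    [1,[0.1,-0.1,0.12],[0.2,0,0]],
    [1,[0.1,-0.1,0.12],[0,0,0]]
  ]
}}

```text
time: 12.3
ee_pos: [0.5017, 0.1693, 0.0781]
tcp_rot: [179.9, 0.1, 104.6]
wrist_force: [-0.1, -3.0, 9.1]
opening: 0.0392
```

```bash
python3 st.py
```

```text
t 12.3 p [0.5017 0.1693 0.0781] rot [1.7991e+02 1.3000e-01 1.0461e+02] stand-frame mm [-21.2   1.3] F stand [-0.9  -2.82] Fz 9.06 underside z 0.0531 torque stand [-0.475  0.005] -0.034 op 0.0392
```

Request:
{"method": "play_rows", "body": {
  "rows": [
    [1,[0.12,-0.05,0.1],[0.1,0.1,-0.1]],
    [1,[0.12,-0.05,0.1],[0,0,0]]
  ]
}}

```text
time: 12.5
ee_pos: [0.5017, 0.17, 0.0782]
tcp_rot: [179.8, 0.3, 104.6]
wrist_force: [-1.1, -11.3, 11.8]
opening: 0.0393
```

```bash
python3 st.py
```

```text
t 12.5 p [0.5017 0.17   0.0782] rot [179.8    0.27 104.64] stand-frame mm [-21.    1.9] F stand [ -3.91 -10.61] Fz 11.81 underside z 0.0532 torque stand [-1.756  0.75 ] 0.167 op 0.0393
```

Request:
{"method": "play_rows", "body": {
  "rows": [
    [1,[0,0.2,0.1],[0.2,0.2,0.1]],
    [1,[0.03,0.2,0.1],[0,0,0]]
  ]
}}

```text
time: 12.7
ee_pos: [0.5064, 0.171, 0.0782]
tcp_rot: [179.9, 0.1, 104.5]
wrist_force: [-2.9, -2.3, 9.0]
opening: 0.0392
```

```bash
python3 st.py
```

```text
t 12.7 p [0.5064 0.171  0.0782] rot [1.7986e+02 1.0000e-01 1.0452e+02] stand-frame mm [-16.2   1.7] F stand [-3.41 -1.49] Fz 9.01 underside z 0.0532 torque stand [-0.288  0.614] 0.063 op 0.0392
```

Request:
{"method": "play_rows", "body": {
  "rows": [
    [1,[0.05,0.2,0.1],[0.2,0.1,-0.2]],
    [1,[0.05,0.2,0.1],[0,0,0]],
    [1,[0.05,0.1,0.1],[0,0,0]]
  ]
}}

```text
time: 13.0
ee_pos: [0.5123, 0.1726, 0.0778]
tcp_rot: [179.9, 0.2, 104.7]
wrist_force: [-2.5, -4.7, 9.5]
opening: 0.0391
```

```bash
python3 st.py
```

```text
t 13.0 p [0.5123 0.1726 0.0778] rot [1.7988e+02 1.6000e-01 1.0468e+02] stand-frame mm [-10.1   1.8] F stand [-3.62 -3.96] Fz 9.5 underside z 0.0528 torque stand [-0.57   0.652] 0.122 op 0.0391
```

Request:
{"method": "play_rows", "body": {
  "rows": [
    [1,[0.04,0.15,0.1],[0.2,0.2,0]],
    [1,[0.04,0.15,0.1],[0,0,0]]
  ]
}}

```text
time: 13.2
ee_pos: [0.516, 0.1735, 0.0777]
tcp_rot: [179.9, 0.1, 104.7]
wrist_force: [-2.0, -3.5, 9.1]
opening: 0.0391
```

```bash
python3 st.py
```

```text
t 13.2 p [0.516  0.1735 0.0777] rot [1.7995e+02 6.0000e-02 1.0465e+02] stand-frame mm [-6.3  1.7] F stand [-2.79 -2.9 ] Fz 9.09 underside z 0.0527 torque stand [-0.611  0.597] 0.079 op 0.0391
```

Request:
{"method": "play_rows", "body": {
  "rows": [
    [1,[0.05,0.15,0.1],[0.1,0.1,0]],
    [1,[0.05,0.1,0.1],[0,0,0]]
  ]
}}

```text
time: 13.4
ee_pos: [0.5192, 0.1744, 0.0775]
tcp_rot: [179.9, 0.1, 104.6]
wrist_force: [-2.4, -4.4, 10.4]
opening: 0.0395
```

```bash
python3 st.py
```

```text
t 13.4 p [0.5192 0.1744 0.0775] rot [1.7992e+02 8.0000e-02 1.0463e+02] stand-frame mm [-3.   1.7] F stand [-3.44 -3.59] Fz 10.39 underside z 0.0525 torque stand [-0.712  0.711] 0.128 op 0.0395
```

Request:
{"method": "play_rows", "body": {
  "rows": [
    [1,[0.05,0.1,0.08],[0.1,0.1,0]],
    [1,[0.05,0.1,0.09],[0,0,0]]
  ]
}}

```text
time: 13.6
ee_pos: [0.5217, 0.1751, 0.0776]
tcp_rot: [179.9, 0.1, 104.6]
wrist_force: [-3.4, -5.0, 9.7]
opening: 0.0393
```

```bash
python3 st.py
```

```text
t 13.6 p [0.5217 0.1751 0.0776] rot [1.7990e+02 1.0000e-01 1.0461e+02] stand-frame mm [-0.3  1.7] F stand [-4.6  -3.94] Fz 9.66 underside z 0.0526 torque stand [-0.679  0.67 ] 0.196 op 0.0393
```

Request:
{"method": "play_rows", "body": {
  "rows": [
    [1,[0.05,0.1,0.09],[0.1,0.1,0]],
    [1,[0.05,0.1,0.09],[0,0,0]]
  ]
}}

```text
time: 13.8
ee_pos: [0.5223, 0.1752, 0.0772]
tcp_rot: [-179.8, 0.1, 104.6]
wrist_force: [-10.8, -5.6, 12.6]
opening: 0.0392
```

```bash
python3 st.py
```

```text
t 13.8 p [0.5223 0.1752 0.0772] rot [-1.7985e+02  1.2000e-01  1.0460e+02] stand-frame mm [0.2 1.7] F stand [-11.86  -2.61] Fz 12.57 underside z 0.0522 torque stand [-0.581  2.065] 0.186 op 0.0392
```

Request:
{"method": "play_rows", "body": {
  "rows": [
    [1,[0.1,0.1,0.09],[-0.2,0.1,0]],
    [1,[0.1,0.1,0.09],[0,0,0]]
  ]
}}

```text
time: 14.0
ee_pos: [0.5222, 0.1753, 0.0769]
tcp_rot: [-179.9, 0.2, 104.6]
wrist_force: [-8.9, -9.8, 14.9]
opening: 0.0392
```

```bash
python3 st.py
```

```text
t 14.0 p [0.5222 0.1753 0.0769] rot [-179.85    0.25  104.58] stand-frame mm [0.2 1.8] F stand [-11.14  -7.17] Fz 14.9 underside z 0.0519 torque stand [-1.068  2.033] 0.382 op 0.0392
```

Request:
{"method": "play_rows", "body": {
  "rows": [
    [1,[0.03,0.04,0],[-0.1,0.2,0]],
    [1,[0.02,0.03,-0.05],[0,0,0]],
    [1,[0.02,0.03,-0.05],[0,0,0]]
  ]
}}

```text
time: 14.3
ee_pos: [0.5222, 0.1752, 0.0794]
tcp_rot: [-179.9, 0.1, 104.6]
wrist_force: [-4.1, -2.1, 7.3]
opening: 0.0395
```

```bash
python3 st.py
```

```text
t 14.3 p [0.5222 0.1752 0.0794] rot [-1.7988e+02  1.2000e-01  1.0460e+02] stand-frame mm [0.2 1.7] F stand [-4.48 -1.  ] Fz 7.33 underside z 0.0544 torque stand [-0.217  0.736] 0.215 op 0.0395
```

Request:
{"method": "play_rows", "body": {
  "rows": [
    [1,[0.02,0.03,-0.05],[-0.1,0.1,0]],
    [1,[0.02,0.03,-0.05],[0,0,0]],
    [1,[0.02,0.02,-0.05],[0,0,0]]
  ]
}}

```text
time: 14.6
ee_pos: [0.5222, 0.1752, 0.08]
tcp_rot: [-179.8, 0.1, 104.6]
wrist_force: [0.1, -2.6, -1.8]
opening: 0.0392
```

```bash
python3 st.py
```

```text
t 14.6 p [0.5222 0.1752 0.08  ] rot [-1.7985e+02  9.0000e-02  1.0461e+02] stand-frame mm [0.2 1.7] F stand [-0.57 -2.51] Fz -1.84 underside z 0.0550 torque stand [-0.446  0.138] 0.165 op 0.0392
```

Request:
{"method": "play_rows", "body": {
  "newtons": 20,
  "rows": [
    [1,[0,0,0],[0,0,0]],
    [1,[0,0,0.03],[0,0,0]],
    [0.5,[0,0,0],[0,0,0]],
    [0.4,[0,0,0],[0,0,0]],
    [0.2,[0,0,0],[0,0,0]],
    [0,[0,0,0],[0,0,0]],
    [0,[0,0,0],[0,0,0]]
  ]
}}

```text
time: 15.3
ee_pos: [0.5229, 0.176, 0.0797]
tcp_rot: [-179.9, 0.0, 104.6]
wrist_force: [-0.0, 0.9, -0.5]
opening: 0.0853
```

```bash
python3 st.py
```

```text
t 15.3 p [0.5229 0.176  0.0797] rot [-1.7992e+02  2.0000e-02  1.0461e+02] stand-frame mm [1.  2.3] F stand [0.24 0.91] Fz -0.47 underside z 0.0547 torque stand [0.034 0.042] -0.0 op 0.0853
```

Released with no contact force left. I'll retract straight up, then move aside to look.

Request:
{"method": "play_rows", "body": {
  "rows": [
    [0,[0,0,-1],[0,0,0]],
    [0,[0,0,-2],[0,0,0]],
    [0,[0,0,-4],[0,0,0]],
    [0,[0,0,-4],[0,0,0]],
    [0,[0,0,-4],[0,0,0]],
    [0,[-2,-2,-3],[0,0,0]],
    [0,[-4,-3,-1],[0,0,0]],
    [0,[-4,-3,0],[0,0,0]],
    [0,[-4,-3,0],[0,0,0]],
    [0,[-4,-3,0],[0,0,0]],
    [0,[-4,-3,0],[0,0,0]],
    [0,[0,0,0],[0,0,0]]
  ]
}}

```text
time: 16.5
ee_pos: [0.4106, -0.0837, 0.2856]
tcp_rot: [179.7, 0.3, 104.8]
wrist_force: [0.2, 0.7, 0.3]
opening: 0.0855
```

```bash
python3 - <<'E'
from h import *; from workcell import *
o=get_obs(); print(np.round(o["ee_pos"],3))
p=(.5218,.1750,14.6)
segs=[(rect(-.075,.075,-.055,.055,.012),(0,255,0)),(rect(-.045,.045,-.032,.032,.063),(0,0,255)),(rect(-.025,.025,-.02,.02,.101),(255,255,0))]
out=[]
for n,(x,y) in (("top",(250,230)),("scene",(366,210))):
    c=camera(n); im=c["img"][:,:,::-1]; cv2.imwrite(f"pics/end_{n}.png",im); im=np.clip((im/255.)**.6*255,0,255).astype(np.uint8)
    im=cv2.resize(im,None,fx=8,fy=8,interpolation=cv2.INTER_CUBIC); raw=im.copy()
    for ss,col in segs:
      for a,b in ss:
        q=np.round(proj(c,place(np.array([a,b]),*p))*8+3.5).astype(int); cv2.line(im,tuple(q[0].tolist()),tuple(q[1].tolist()),col,1)
    f=lambda i:cv2.resize(i[y*8-300:y*8+300,x*8-300:x*8+300],(400,300) if 0 else (300,300))
    out.append(np.hstack([f(raw),f(im)]))
cv2.imwrite("pics/end_fit.png",np.vstack(out))
E
```

```text
[ 0.411 -0.084  0.286]
```

View pics/end_fit.png

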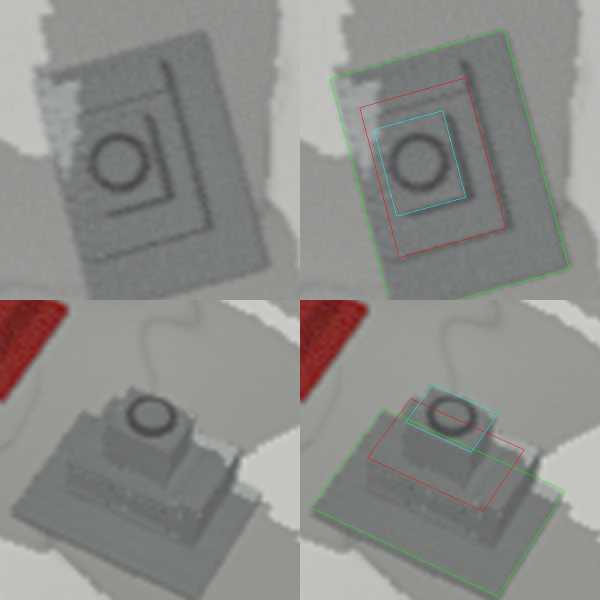

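View pics/end_scene.png

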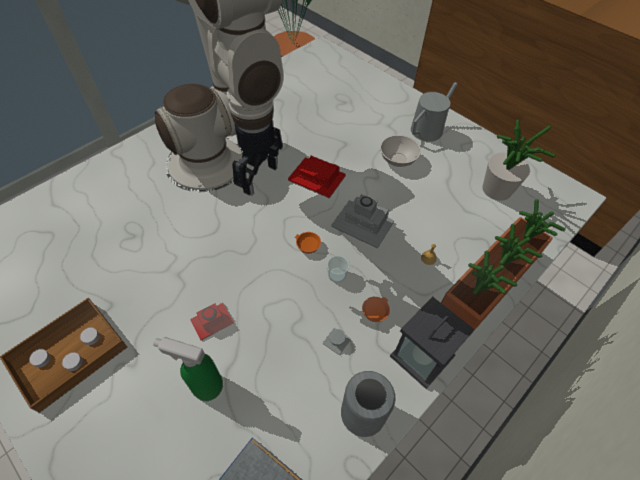

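The tier sits at home: its rim is at about (118,160) in the top crop, its foot edges match the predicted outline, and the lip line crosses the +x end of the foot. All the bystanders look to be where they were. I'm handing in.

```bash
python3 -c "
from workcell import *
print(job_done())"
```

```text
the job is handed in; nothing more can be done
None
```

The tier is on the stand and held by the keeper's lip. I handed in at about 16.6 s on the robot's clock.

**What I did:** I gripped the plain steel tier by its 40 mm block. I laid it about 24 mm short of the stop and 7 mm or more clear of the fence, and felt the free seat at about 58 mm. I pressed it 5 mm (about 13 N) and slid it under load to the fence and then the stop. Then I eased off and released.

**What the last checks showed:**
- **Contact forces:** the fence was felt at about 11 N and the stop at about 12 N. The highest seat load I read was about 18 N, at the end of each move only.
- **Lip hold:** on easing off, the tier rose until the seat was 3.0 mm down and stopped there, which matches the lip holding the 8 mm foot.
- **Release and view:** there was no contact force left after opening the gripper. The final pictures show the foot at home, and by eye the bystanders have not moved.

**What disagreed:** I felt the fence about 1.8 mm further along +y than my camera estimate of the stand. That is within the calibration, so I went by touch. The edge-to-edge match is inferred from the fence and stop contacts and the picture overlay; I did not measure it directly.

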